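# Set and clamp the label guide

### The job

Change-over on the labelling machine: with the fingertips push the black guide carriage along its rail until it is fully home against the steel clamp block, its tongue under the bridge. Then turn the loose wing screw on top of the clamp clockwise (seen from above) with repeated fingertip strokes against its wings, until it stops and is tight, and leave it. Only push things: do not pinch the wing screw between the fingers, do not lift the carriage, and leave the loose parts lying around where they are.

Things in the scene. Friction and masses are not known exactly. Their poses are not given: they have to be found in the camera images.
- deck: fixed aluminium plate 240 (x) x 400 (y) x 12 mm carrying the work; origin at the centre of its underside, on the work surface, z up; yaw up to 0.35 rad either way. A steel rail 20 mm wide runs along its y axis at x = 0 from y = -58 to +180 mm, its top at z = 22 mm
- screw_axis (a point): fixed point on the wing screw's axis at the top face of the clamp block (deck x = 0, y = -85, z = 55 mm); axes as the deck's. The clamp block is dark steel, 70 (x) x 50 (y) mm about this axis, a bridge over a slot 40 mm wide and 32 mm high that runs through it along y
- post (a point): centre of the top of the steel roller post with a black rubber cap, fixed on the deck (deck x = -60, y = -85, z = 100 mm), beside the screw on the robot's side; diameter 44 mm (cap 47 mm). It bars a fingertip from circling right round the screw
- wing_screw (a joint): angle of the wing screw in rad, growing clockwise seen from above; 12.57 is its hard stop (tight), it starts 1 to 1.9 turns before that. At value v its two wings point along the deck's +x and -x axes turned clockwise by v. It turns with about 0.05 N m (about 2 N at a wing), stays where it is left, and descends 4 mm per turn
- wing_tip (a point): middle of the outer end of one wing (on the deck's +x side at value 0). The steel wing screw stands upright on the clamp: two flat opposite wings reach 37 mm from the axis, 8 mm thick, 22 mm high, this point at mid-height; hub diameter 22 mm, 18 mm high. The wings' lower edge is 65.5 mm above the work surface at value 0 and 57.5 mm when tight
- carriage: loose black plastic block 60 x 60 x 40 mm high, 0.2 to 0.42 kg, astride the rail (1.5 mm play each side); origin at the centre of its underside, axes as the deck's. A steel tongue sticks out 31 mm from its -y face, towards the clamp. An aluminium tab 40 mm wide, 8 mm thick stands on its +y edge, its back at y = +30 mm, its top at z = 65 mm. Slides along the rail with light friction
- guide_home (a point): fixed point where the carriage's origin lies when it is home, its -y face against the clamp block (deck x = 0, y = -30, z = 12 mm); axes as the deck's
- collar: loose bystander on the deck: black rubber collar, diameter 36 mm, 20 mm high; origin under its centre
- core: loose bystander on the deck: white plastic core, diameter 48 mm, 43 mm high; origin under its centre
- knob_spare: loose bystander on the deck: black thumb knob, diameter 32 mm, 32 mm high; origin under its centre
- label_roll: loose bystander on the table: paper roll, diameter 96 mm, 55 mm high; origin under its centre
- wrench: loose bystander on the table: steel wrench lying flat
- driver: loose bystander on the table: screwdriver lying flat
- cleaner: loose bystander on the table: white plastic bottle, diameter 60 mm, 150 mm high; origin under its centre
Mind the look-alikes: they are no part of the job. Several things have the shape of the carriage; the one meant has the colours described above.

How it is judged:
By the outcome, as a careful person would: the job done as asked, in the order asked, and still so for the second after the job is handed in, with the robot touching nothing.
It also fails if it takes over 72 s, if anything falls off the work surface, if the arm or the gripper's body presses on something with over 40 N, if the wrist force passes 120 N, or if a joint passes its speed limit or range.

### The arm

A 6-joint arm with a two-finger parallel gripper is mounted at the origin on the work surface. World frame = base frame: x ahead of the robot, y to its left, z up, the work surface at z = 0. Lengths are in m, angles in rad, forces in N, time in s.
With the tool pointing down it reaches from about 0.375 to 0.825 m from the base axis. Payload 5.5 kg.
Tool frame: the origin (TCP) lies at the centre of the arm's flange, where the gripper is bolted on; the fingertips stand 173 mm ahead of it and the grasp point (between the pads) lies 155 mm ahead of it; z points along the fingers, y is the direction in which the jaws open and shut (so a half turn about z gives the same grasp; the last joint's range is limited). The gripper opens to 85 mm and grips with 20 to 120 N. Pads are 22 mm wide; open, the fingers measure 114 mm over their backs; the gripper's body (76 mm by 85 mm) begins 54 mm behind the grasp point. The pads swing forward as they close: fully open they stand 13 mm farther back than shut.
Start: joints at [1.172, 0.314, -0.047, 1.21, 0, 1.571], TCP at [0.233, 0.553, 0.405] pointing down, gripper open.
Joint ranges: [-2.67, 2.67], [-0.69, 1.73], [-1.03, 1.25], [-2.08, 2.16], [-1.42, 1.45], [-3.14, 3.14]. Speed limits (rad/s): [2.39, 2.39, 3.01, 3.14, 3.14, 3.14].

### API

Orientations are given as [roll, pitch, yaw] about the fixed x, y, z axes, in that order (R = Rz(yaw) Ry(pitch) Rx(roll)).
In Python, from workcell import bot gives the robot as it stands.
- The arm moves only by the tool play_rows, never from a script. Its argument "plan" is text: rows parted by semicolons, each of 7 numbers parted by spaces: the shift along the tool's x, y, z in mm, then the turn, a rotation vector about the tool's x, y, z in rad, then the finger opening in mm, from 0 to 85.4. In form: dx dy dz ax ay az fingers; .... A call has exactly 5 rows; each row is the pose to reach, as a shift and turn from the pose commanded when the call began, along the tool's axes at that moment; what a row does not reach only later rows make up. A row lasts 1/12 s, in which the tool goes at most 41.7 mm and 7.16 degrees, less where a joint would pass 70% of its speed; a pose out of reach is approached as far as the arm can. A call with a gripper value outside its range is refused whole. The fingers move at their own pace and stop on an object; "squeeze" is the grip in N (left out, the last holds). Time passes only in rows, so rows that repeat a pose let the fingers close, or fill a call up. It gives the time, the measured TCP pose, the force and the opening at its end, in the units of the state.
- bot.get_obs(): the state, without advancing time (a new reading comes with each control period).
- bot.capture(name): name is "side" or "top"; returns the picture (400x640x3 uint8, red, green, blue); there is no depth.
- bot.camera_params(name): a dict with "K" (3x3 intrinsics, pixels), "origin" and "orientation" of the camera in the world. Camera axes: x right, y down, z forward; pixel columns grow to the right and rows downward; lengths in m; the calibration is good to about 2 mm. A picture is of the moment at which its call begins. camera_params takes no time and is no camera call.
- bot.sign_off(): hands the job in, once; it reports no verdict.
Trained networks look in the newest picture that a camera, given by its name, has taken for a name from the list of things; names that differ only in an ending like _2 or _b are one class to them, and where a whole thing is asked for, a point or a joint stands for the part that bears it (a point fixed in the world has none). Each returns a list of dicts, best first, with "conf" (0 to 1); they miss things now and then, are a little off and sometimes report something else, mostly with a low value. They report only what shows in the picture. A call takes as long as a camera call. They do not tell look-alikes from the thing itself.
- bot.search_frame(camera, target): "bbox" ([left, top, right, bottom] in pixels, round what is visible of it).
- bot.spot_point(camera, target): "pixel" ([row, column] in pixels: a listed point, or the origin of a listed thing).
The state is a dict: "time_s": time; "joint_pos": joint angles; "joint_vel": joint speeds; "joint_torque": joint torques, N m; "ee_pos": TCP position; "ee_rot": TCP orientation; "ft_force": force on the tool from outside, world axes, zero at the start; "wrist_torque": the same for the moment, N m; "gripper_width": finger opening in m.
Only numpy, scipy, OpenCV 4.12 (cv2) and the standard library are available. Lean on these libraries where they do the work, as an engineer would, in place of code of your own. Each camera call takes 0.05 s, during which the arm holds its last target. There are 200 camera calls.

## Working session

There is one attempt and no reset: what is moved stays moved. The work goes in short steps, Python scripts to look and compute and a tool call to move; the robot and the scene stay as the last step left them, time stands still between calls to the robot, and variables do not carry over. Pictures are saved under pics/ and viewed, about 8 in all and at most 12, crops included, and the job is handed in when it is done.

Besides the shell and the picture viewer there is one more tool, called after "Request:" in YAML: its name, and indented under it one key for each argument. play_rows: Moves the arm, as the interface text tells. Its arguments: {"type":"object","properties":{"plan":{"type":"string"},"squeeze":{"type":"number"}},"required":["plan"]}

```bash
ls; mkdir -p pics; cat > h.py <<'E'
import numpy as np, cv2
from scipy.spatial.transform import Rotation as R
from workcell import bot
def cam(n):
    p=bot.camera_params(n); o=np.array(p["orientation"])
    Rm=o if o.shape==(3,3) else R.from_euler('xyz',o).as_matrix()
    return np.array(p["K"]),np.array(p["origin"]),Rm
def ray(n,px):  # px=(row,col)
    K,o,Rm=cam(n); d=Rm@np.linalg.solve(K,[px[1],px[0],1]); return o,d
def atz(n,px,z):
    o,d=ray(n,px); return o+d*(z-o[2])/d[2]
def proj(n,P):
    K,o,Rm=cam(n); c=(np.atleast_2d(P)-o)@Rm; q=c@K.T; return q[:,:2]/q[:,2:]  # col,row
def shot(n,f):
    im=bot.capture(n); cv2.imwrite(f"pics/{f}.png",im[:,:,::-1]); return im
E
python3 - <<'E'
from h import *
np.set_printoptions(precision=3,suppress=True)
for n in("side","top"):
    shot(n,n+"0"); print(n,bot.camera_params(n))
    for t in("screw_axis","post","wing_tip","carriage","guide_home","deck"):
        print(t,[(np.round(d["pixel"],1),round(d["conf"],2)) for d in bot.spot_point(n,t)[:4]])
print(bot.get_obs())
E
```

```text
pics
side {'K': array([[510.827,   0.   , 324.091],
       [  0.   , 510.827, 204.601],
       [  0.   ,   0.   ,   1.   ]]), 'origin': array([ 0.112, -0.701,  1.109]), 'orientation': array([-2.483,  0.015, -0.531])}
screw_axis [(array([218.8, 349. ]), 0.63)]
post [(array([217.3, 324.5]), 0.64)]
wing_tip [(array([201.1, 350.7]), 0.45)]
carriage [(array([228. , 245.2]), 0.67), (array([182.8, 314.7]), 0.61)]
guide_home [(array([210.1, 336.8]), 0.58)]
deck [(array([210.9, 332. ]), 0.69), (array([323.9, 429.8]), 0.47)]
top {'K': array([[452.246,   0.   , 329.283],
       [  0.   , 452.246, 202.115],
       [  0.   ,   0.   ,   1.   ]]), 'origin': array([0.42 , 0.014, 1.284]), 'orientation': array([-3.04 , -0.013, -1.557])}
screw_axis [(array([203.8, 345.4]), 0.86)]
post [(array([226.6, 347.4]), 0.81)]
wing_tip [(array([191.6, 339.5]), 0.42)]
carriage [(array([282.5, 294.4]), 0.87), (array([204.2, 286.4]), 0.65)]
guide_home [(array([201.9, 328.3]), 0.67)]
deck [(array([201.4, 321. ]), 0.86)]
{'time_s': 0.7, 'joint_pos': array([ 1.172,  0.313, -0.047,  1.21 , -0.   ,  1.571]), 'joint_vel': array([-0.001,  0.   ,  0.002,  0.001,  0.001,  0.001]), 'joint_torque': array([  0.001, -53.929,  33.999,   0.001,   0.   ,  -0.   ]), 'ee_pos': array([0.233, 0.553, 0.405]), 'ee_rot': array([3.142, 0.   , 2.743]), 'ft_force': array([-0.757,  0.242,  0.061]), 'wrist_torque': array([-0.002, -0.06 , -0.062]), 'gripper_width': 0.08522398293071312}
```

View pics/top0.png

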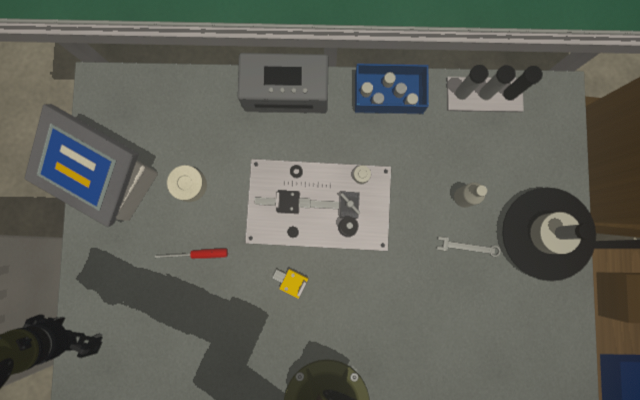

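View pics/side0.png

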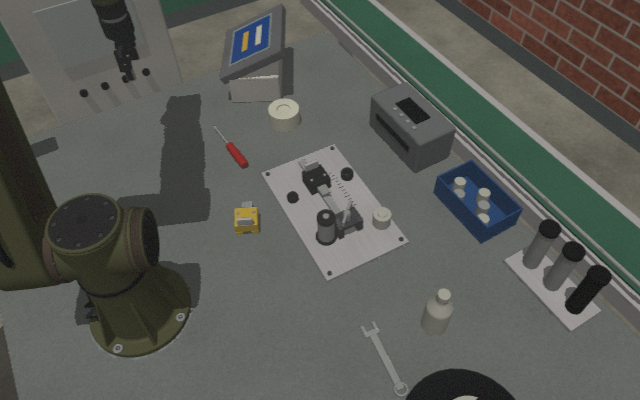

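The top view shows the deck at about (320, 204), the black carriage at (287, 202) on the rail, the clamp, screw and post at (347, 207), and a yellow look-alike at (293, 283). The side view agrees: carriage at (316, 180), screw at (349, 218). Next I fit the deck pose.

```bash
cat > fit.py <<'E'
from h import *
from scipy.optimize import least_squares
np.set_printoptions(precision=4,suppress=True)
def corners(n,f):
    im=cv2.imread(f"pics/{f}.png"); g=cv2.cvtColor(im,cv2.COLOR_BGR2GRAY)
    m=(g>(135)).astype(np.uint8); m=cv2.morphologyEx(m,cv2.MORPH_CLOSE,np.ones((9,9)))
    cs,_=cv2.findContours(m,0,2); c=[cv2.convexHull(c) for c in cs if cv2.pointPolygonTest(cv2.convexHull(c),(321,215) if n=="top" else (332,211),False)>0]
    c=max(c,key=cv2.contourArea)
    q=cv2.approxPolyDP(c,0.04*cv2.arcLength(c,True),True)[:,0]; return q.astype(float),cv2.contourArea(c)
C={n:corners(n,n+"0") for n in("top","side")}
print(C)
box=np.array([[a*.12,b*.2,.012] for a in(1,-1) for b in(1,-1)])
def T(p,P): P=np.atleast_2d(P); c,s=np.cos(p[2]),np.sin(p[2]); return np.c_[P[:,0]*c-P[:,1]*s+p[0],P[:,0]*s+P[:,1]*c+p[1],P[:,2]]
def res(p):
    r=[]
    for n in C:
        q=proj(n,T(p,box)); 
        for a in q: d=C[n][0]-a; r+=list(d[np.argmin((d**2).sum(1))])
    return r
for n in C:
    C0=C; 
s=least_squares(res,[atz("top",(204,320),.012)[0],atz("top",(204,320),.012)[1],0.0],loss="soft_l1")
print(s.x,np.round(s.fun,1)); p=s.x; np.save("deck.npy",p)
for nm,P in dict(screw=[0,-.085,.055],post=[-.06,-.085,.1],home=[0,-.03,.012],deck=[0,0,0]).items(): 
    w=T(p,P); print(nm,w,proj("top",w)[:,::-1],proj("side",w)[:,::-1])
print("carr",atz("top",(204.2,286.4),.012),atz("side",(182.8,314.7),.012))
E
python3 fit.py
python3 - <<'E'
import cv2,numpy as np
a=cv2.imread("pics/top0.png")[155:255,240:400];b=cv2.imread("pics/side0.png")[140:280,255:415]
f=lambda x,w,h:cv2.resize(x,(w,h),interpolation=cv2.INTER_CUBIC)
a2=f(cv2.imread("pics/top0.png")[180:244,325:373],400,533); b2=f(cv2.imread("pics/side0.png")[185:249,315:363],400,533)
cv2.imwrite("pics/c1.png",np.hstack([a2,b2]))
E
```

```text
{'top': (array([[251., 160.],
       [389., 166.],
       [387., 250.],
       [246., 242.]]), 11933.0), 'side': (array([[334., 144.],
       [407., 241.],
       [327., 279.],
       [262., 173.]]), 10474.5)}
[ 0.5443  0.0305 -0.0383] [ 0.6  1.5 -1.5 -0.1  1.6 -1.  -0.2 -0.5 -0.1  0.8 -2.4  0.2  1.3  0.6
 -0.2 -1.4]
screw [[ 0.5411 -0.0544  0.055 ]] [[204.2482 349.117 ]] [[217.4755 346.8906]]
post [[ 0.4811 -0.0521  0.1   ]] [[225.3422 348.99  ]] [[216.1262 326.0456]]
home [[0.5432 0.0005 0.012 ]] [[204.6883 328.8326]] [[212.4988 336.3806]]
deck [[0.5443 0.0305 0.    ]] [[204.5323 318.2794]] [[207.4455 331.0328]]
carr [0.5427 0.1203 0.012 ] [0.5451 0.1212 0.012 ]
```

View pics/c1.png

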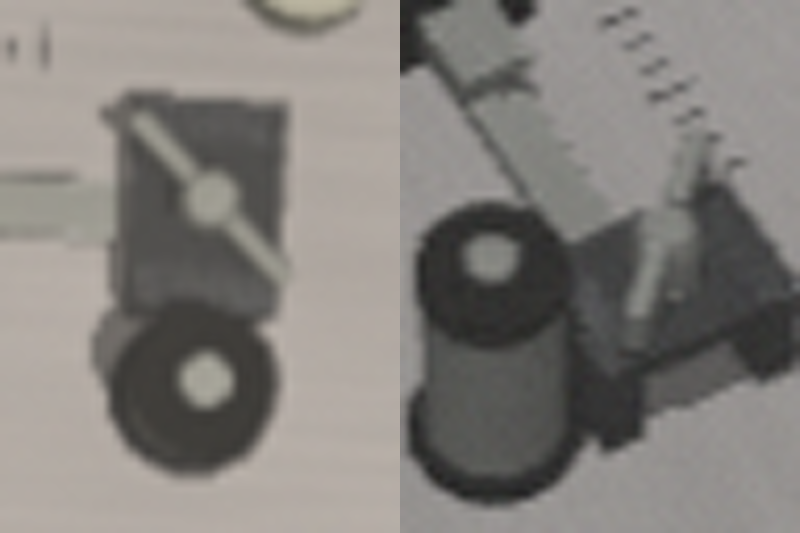

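The crop shows the hub at about top pixel (350, 204). Its wings point up-left and down-right, about 40° CCW of +x. The deck fit is consistent to about 1 px with the point detections. Now I move behind the carriage.

Request:
play_rows:
  plan: "-36 -18 9 0 0 0.11 0; -72 -36 18 0 0 0.22 0; -108 -54 27 0 0 0.33 0; -144 -72 36 0 0 0.44 0; -180 -90 45 0 0 0.55 0"

```text
time_s: 1.12
ee_pos: [0.3647, 0.3986, 0.3595]
ee_rot: [3.141, -0.0, 2.188]
ft_force: [1.4, 0.5, -0.7]
gripper_width: 0.0253
```

```bash
cat >> h.py <<'E'
dk=np.load("deck.npy") if __import__("os").path.exists("deck.npy") else None
def W(P): c,s=np.cos(dk[2]),np.sin(dk[2]); return np.array([P[0]*c-P[1]*s+dk[0],P[0]*s+P[1]*c+dk[1],P[2]])
YAW=np.pi/2-0.038
def go(*tips,yaw=YAW):  # tips in deck frame (m), z of fingertips in world
    o=bot.get_obs(); Rt=R.from_euler('xyz',o["ee_rot"]); p=np.array(o["ee_pos"])
    c,s=np.cos(dk[2]),np.sin(dk[2]); D=np.array([[c,-s,0],[s,c,0],[0,0,1]])
    t=p+Rt.apply([0,0,.173]); print("t",round(o["time_s"],2),"tip deck mm",np.round(D.T@(t-[dk[0],dk[1],0])*1e3,1),"yaw",o["ee_rot"][2],"F(deck)",np.round(D.T@o["ft_force"],1),"q",np.round(o["joint_pos"],2))
    for P in tips:
        tgt=W(np.array(P))+[0,0,.173]; Rg=R.from_euler('xyz',[np.pi,0,yaw])
        print(np.round(Rt.inv().apply(tgt-p)*1e3,1),np.round((Rt.inv()*Rg).as_rotvec(),3))
E
python3 - <<'E'
from h import *
np.set_printoptions(precision=4,suppress=True)
go([0,.151,.12],[0,.151,.035])
c,s=np.cos(dk[2]),np.sin(dk[2])
def D(w): d=w[:2]-dk[:2]; return np.round([d[0]*c+d[1]*s,-d[0]*s+d[1]*c],4)
print("hub top",D(atz("top",(203.65,350.2),.083)),"net",D(atz("top",(203.8,345.4),.055)),D(atz("side",(218.8,349.),.055)))
print("hub side",D(atz("side",(185+232/8.33,315+ (675-400)/8.33),.083)))
print("post",D(atz("top",(226.6,347.4),.1)),D(atz("side",(217.3,324.5),.1)))
print("carr",D(atz("top",(204.2,286.4),.012)),D(atz("side",(182.8,314.7),.012)))
E
```

```text
t 1.12 tip deck mm [-193.6  361.   186.5] yaw 2.1880719662575476 F(deck) [ 1.4  0.5 -0.7] q [ 0.83  0.22 -0.27  1.08 -0.    1.78]
[-284.5   25.5   66.5] [ 0.001 -0.     0.655]
[-284.5   25.4  151.5] [ 0.001 -0.     0.655]
hub top [-0.0011 -0.0864] net [ 0.0007 -0.0748] [ 0.0026 -0.0912]
hub side [-0.0011 -0.0915]
post [-0.0635 -0.081 ] [-0.065  -0.0863]
carr [-0.005   0.0897] [-0.0027  0.0906]
```

Request:
play_rows:
  plan: "-28 2 6 0 0 0.12 0; -57 5 13 0 0 0.24 0; -86 7 20 0 0 0.36 0; -115 10 27 0 0 0.48 0; -142 13 33 0 0 0.58 0"

```text
time_s: 1.53
ee_pos: [0.458, 0.2908, 0.3264]
ee_rot: [3.141, 0.0, 1.607]
ft_force: [-0.2, 0.5, -0.2]
gripper_width: 0.0001
```

```bash
python3 -c "
from h import *
go([0,.151,.12],[0,.151,.035])"
```

```text
t 1.53 tip deck mm [-96.2 256.8 153.4] yaw 1.6066270932588762 F(deck) [-0.2  0.5 -0.2] q [ 0.57  0.25 -0.31  1.01 -0.    2.1 ]
[-112.6   88.1   33.4] [0.    0.    0.074]
[-112.6   88.1  118.4] [0.    0.    0.074]
```

Request:
play_rows:
  plan: "-28 22 8 0 0 0.03 0; -56 44 16 0 0 0.06 0; -84 66 24 0 0 0.074 0; -113 88 33 0 0 0.074 0; -113 88 33 0 0 0.074 0"

```text
time_s: 1.95
ee_pos: [0.5527, 0.1786, 0.2922]
ee_rot: [3.141, 0.003, 1.533]
ft_force: [-0.9, 0.1, 1.0]
gripper_width: 0.0003
```

Request:
play_rows:
  plan: "0 0 20 0 0 0 0; 0 0 40 0 0 0 0; 0 0 60 0 0 0 0; 0 0 80 0 0 0 0; 0 0 85 0 0 0 0"

```text
time_s: 2.37
ee_pos: [0.5483, 0.1828, 0.2058]
ee_rot: [-3.137, 0.001, 1.539]
ft_force: [-1.6, -1.5, -0.6]
gripper_width: 0.0003
```

```bash
python3 - <<'E'
from h import *
go([0,.151,.035])
a=shot("top","t1")[150:260,240:400]; b=shot("side","s1")[110:290,255:415]
f=lambda x,s:cv2.resize(x,None,fx=s,fy=s,interpolation=cv2.INTER_CUBIC)
A=f(a,2.5);B=f(b,2.5);H=max(len(A),len(B));p=lambda x:cv2.copyMakeBorder(x,0,H-len(x),0,0,0)
cv2.imwrite("pics/c2.png",np.hstack([p(A),p(B)])[:,:,::-1])
E
```

```text
t 2.37 tip deck mm [ -2.6 152.   32.8] yaw 1.5388305476359285 F(deck) [-1.5 -1.6 -0.6] q [ 0.32  0.43 -0.37  0.78  0.    1.92]
[-1.3  1.9 -2.2] [-0.004  0.001  0.006]
```

View pics/c2.png

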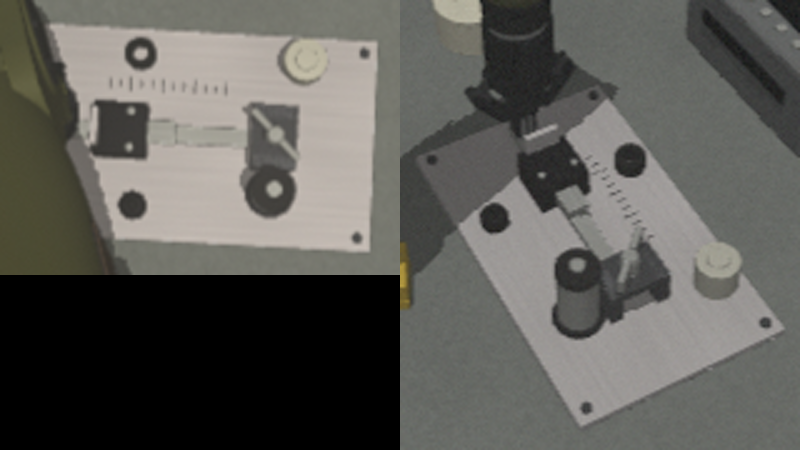

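The closed fingers stand just behind the tab (top crop about (85, 128); side crop about (535, 130)). Now pushing along −y.

Request:
play_rows:
  plan: "-8 0 0 0 0 0 0; -18 0 0 0 0 0 0; -28 0 0 0 0 0 0; -38 0 0 0 0 0 0; -48 0 0 0 0 0 0"

```text
time_s: 2.88
ee_pos: [0.5487, 0.1339, 0.2096]
ee_rot: [3.14, -0.001, 1.538]
ft_force: [-0.1, 0.6, 0.3]
gripper_width: -0.0002
```

Request:
play_rows:
  plan: "-10 0 0 0 0 0 0; -20 0 0 0 0 0 0; -30 0 0 0 0 0 0; -40 0 0 0 0 0 0; -50 0 0 0 0 0 0"

```text
time_s: 3.3
ee_pos: [0.5468, 0.0841, 0.2089]
ee_rot: [3.141, -0.0, 1.539]
ft_force: [0.5, 2.2, 1.7]
gripper_width: -0.0002
```

Request:
play_rows:
  plan: "-8 0 0 0 0 0 0; -15 0 0 0 0 0 0; -21 0 0 0 0 0 0; -26 0 0 0 0 0 0; -30 0 0 0 0 0 0"

```text
time_s: 3.72
ee_pos: [0.5458, 0.0547, 0.2088]
ee_rot: [3.141, -0.0, 1.539]
ft_force: [0.6, 1.8, 2.7]
gripper_width: -0.0003
```

```bash
python3 -c "
from h import *
go([0,.011,.035])"
```

```text
t 3.72 tip deck mm [ 0.6 24.2 35.8] yaw 1.538764623387703 F(deck) [0.5 1.8 2.7] q [ 0.1   0.38 -0.44  0.75  0.    1.7 ]
[-13.2  -0.6   0.8] [ 0.    -0.     0.006]
```

Request:
play_rows:
  plan: "-2 0 0 0 0 0 0; -4 0 0 0 0 0 0; -6 0 0 0 0 0 0; -8 0 0 0 0 0 0; -10 0 0 0 0 0 0"

```text
time_s: 4.13
ee_pos: [0.5455, 0.0452, 0.2087]
ee_rot: [3.141, -0.0, 1.539]
ft_force: [-0.0, 2.6, 2.9]
gripper_width: -0.0001
```

Request:
play_rows:
  plan: "-1 0 0 0 0 0 0; -1.5 0 0 0 0 0 0; -2 0 0 0 0 0 0; -2.5 0 0 0 0 0 0; -3 0 0 0 0 0 0"

```text
time_s: 4.55
ee_pos: [0.5455, 0.0423, 0.2088]
ee_rot: [3.141, -0.001, 1.539]
ft_force: [1.2, 4.3, 2.6]
gripper_width: -0.0001
```

Request:
play_rows:
  plan: "-1 0 0 0 0 0 0; -1.5 0 0 0 0 0 0; -2 0 0 0 0 0 0; -2.5 0 0 0 0 0 0; -3 0 0 0 0 0 0"

```text
time_s: 4.97
ee_pos: [0.546, 0.0409, 0.2092]
ee_rot: [3.14, -0.006, 1.54]
ft_force: [0.4, 14.0, 4.3]
gripper_width: 0.0001
```

```bash
python3 -c "
from h import *
go([0,.011,.035])"
```

```text
t 4.97 tip deck mm [ 1.5 11.5 36.2] yaw 1.540154849007901 F(deck) [-0.2 14.   4.3] q [ 0.07  0.37 -0.44  0.75  0.01  1.67]
[ 0.6 -1.2  1.2] [ 0.001 -0.006  0.007]
```

Contact is firm at finger y = 11.5 mm, against about 11 predicted for home. I press once more, back off and lift.

Request:
play_rows:
  plan: "-1 0 0 0 0 0 0; -2 0 0 0 0 0 0; -2 0 0 0 0 0 0; -2 0 0 0 0 0 0; -2 0 0 0 0 0 0"

```text
time_s: 5.38
ee_pos: [0.5459, 0.0402, 0.2096]
ee_rot: [3.14, -0.01, 1.541]
ft_force: [-0.2, 18.1, 6.2]
gripper_width: -0.0002
```

Request:
play_rows:
  plan: "4 0 0 0 0 0 0; 12 0 0 0 0 0 0; 14 0 -25 0 0 0 0; 14 0 -50 0 0 0 0; 14 0 -66 0 0 0 0"

```text
time_s: 5.8
ee_pos: [0.5456, 0.0511, 0.2758]
ee_rot: [-3.141, 0.002, 1.539]
ft_force: [1.2, 0.2, 0.4]
gripper_width: -0.0003
```

```bash
python3 - <<'E'
from h import *
go([.002,-.047,.1],[.002,-.047,.066])
a=shot("top","t2")[150:260,240:400]; b=shot("side","s2")[110:290,255:415]
f=lambda x,s:cv2.resize(x,None,fx=s,fy=s,interpolation=cv2.INTER_CUBIC)
A=f(a,2.5);B=f(b,2.5);H=max(len(A),len(B));p=lambda x:cv2.copyMakeBorder(x,0,H-len(x),0,0,0)
cv2.imwrite("pics/c3.png",np.hstack([p(A),p(B)])[:,:,::-1])
prev=None
for ph in [42,30,18,6,-6,-18,-30,-42,-54,-66,-78,-90,-102,-114,-126,-138,-150]:
    a=np.radians(ph);u=np.array([np.cos(a),np.sin(a)]);n=np.array([-u[1],u[0]])
    c=26*u+(4+14.5*abs(n[0])+11*abs(n[1]))*n
    print(ph,np.round(c,1))
E
```

```text
t 5.8 tip deck mm [  0.4  20.3 102.8] yaw 1.5387576873922724 F(deck) [1.2 0.3 0.4] q [ 0.09  0.3  -0.37  0.9  -0.    1.7 ]
[-67.6   1.1   2.9] [-0.     0.002  0.006]
[-67.6   1.2  36.9] [-0.     0.002  0.006]
42 [ 4.7 33.7]
30 [12.1 31. ]
18 [18.9 26. ]
6 [24.1 19.1]
-6 [27.6 13.6]
-18 [30.6 10. ]
-30 [32.9  5. ]
-42 [34.  -1.1]
-54 [33.2 -8. ]
-66 [ 30.4 -14.9]
-78 [ 25.4 -21.2]
-90 [ 18.5 -26. ]
-102 [ 14.6 -29.7]
-114 [  9.3 -32.6]
-126 [  2.7 -34.1]
-138 [ -4.7 -33.7]
-150 [-12.1 -31. ]
```

View pics/c3.png

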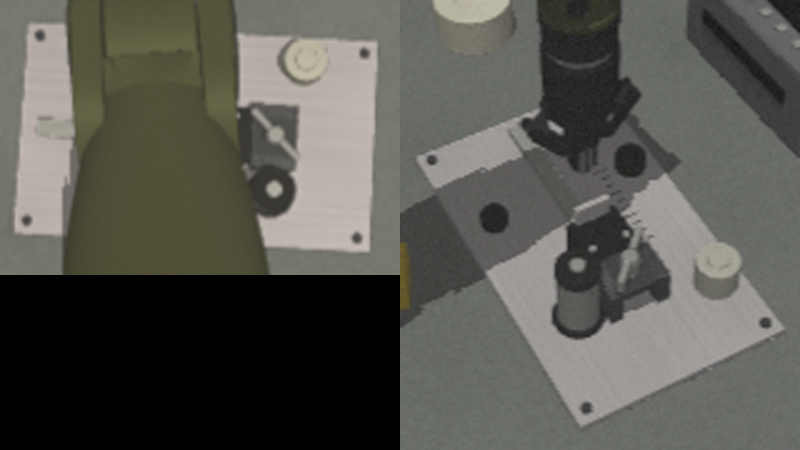

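The carriage has moved up against the clamp block (side crop about (600, 235)), and the wings are still at about 42°. Next is the hover, lowering and stroke 1.

Request:
play_rows:
  plan: "-15 0 0 0 0 0 0; -35 1 0 0 0 0 0; -55 1 0 0 0 0 0; -68 1 3 0 0 0.006 0; -68 1 3 0 0 0.006 0"

```text
time_s: 6.32
ee_pos: [0.5436, -0.019, 0.27]
ee_rot: [-3.139, 0.001, 1.529]
ft_force: [-0.6, -0.2, -0.9]
gripper_width: -0.0002
```

Request:
play_rows:
  plan: "0 0 10 0 0 0 0; 0 0 20 0 0 0 0; 0 0 28 0 0 0 0; 0 0 33 0 0 0 0; 0 0 34 0 0 0 0"

```text
time_s: 6.73
ee_pos: [0.5437, -0.0163, 0.2358]
ee_rot: [-3.139, 0.0, 1.534]
ft_force: [-0.4, 0.3, 1.2]
gripper_width: 0.0001
```

```bash
python3 -c "
from h import *
go([.002,-.048,.066])"
```

```text
t 6.73 tip deck mm [  0.6 -46.8  62.8] yaw 1.5336939925517268 F(deck) [-0.5  0.3  1.2] q [-0.03  0.34 -0.42  0.81  0.    1.58]
[-1.2  0.9 -3.2] [-0.003  0.     0.001]
```

Request:
play_rows:
  plan: "-5 4 -1 0 0 0 0; -8 11 -1 0 0 0 0; -13 18 -1 0 0 0 0; -20 23 -1 0 0 0 0; -25 27 -1 0 0 0 0"

```text
time_s: 7.15
ee_pos: [0.5716, -0.0436, 0.239]
ee_rot: [3.141, -0.0, 1.533]
ft_force: [-1.4, 2.0, 0.2]
gripper_width: -0.0001
```

Request:
play_rows:
  plan: "-4 3 0 0 0 0 0; -9 5 0 0 0 0 0; -15 6 0 0 0 0 0; -22 5 0 0 0 0 0; -29 2 0 0 0 0 0"

```text
time_s: 7.57
ee_pos: [0.5718, -0.0726, 0.2389]
ee_rot: [3.14, -0.0, 1.533]
ft_force: [1.1, 2.3, -0.3]
gripper_width: -0.0001
```

```bash
python3 -c "
from h import *
go([.030,-.101,.066])"
```

```text
t 7.57 tip deck mm [  31.6 -102.    65.9] yaw 1.5329219309493174 F(deck) [ 1.   2.3 -0.3] q [-0.13  0.39 -0.34  0.84  0.    1.48]
[ 1.  -1.4 -0.1] [ 0.001 -0.     0.   ]
```

Forces are about 2 N, as expected while the screw turns. I finish the stroke and look.

Request:
play_rows:
  plan: "-6 -6 0 0 0 0 0; -11 -13 0 0 0 0 0; -15 -16 0 0 0 0 0; -18 -22 0 0 0 0 0; -19 -28 0 0 0 0 0"

```text
time_s: 7.98
ee_pos: [0.5423, -0.0905, 0.239]
ee_rot: [3.141, 0.001, 1.532]
ft_force: [2.4, -0.1, -0.1]
gripper_width: 0.0002
```

Request:
play_rows:
  plan: "0 -8 0 0 0 0 0; 2 -12 0 0 0 0 0; -2 -3 0 0 0 0 0; -2 -3 -15 0 0 0 0; -2 -3 -37 0 0 0 0"

```text
time_s: 8.4
ee_pos: [0.539, -0.0916, 0.2741]
ee_rot: [-3.137, -0.0, 1.533]
ft_force: [-0.3, 0.7, 0.3]
gripper_width: -0.0003
```

```bash
cat > look.py <<'E'
import sys
from h import *
go([.002,-.048,.1])
k=sys.argv[1]
a=shot("top","t"+k)[150:260,240:400]; b=shot("side","s"+k)[185:249,310:374]
f=lambda x,s:cv2.resize(x,None,fx=s,fy=s,interpolation=cv2.INTER_CUBIC)
A=f(a,2.3);B=f(b,6.5);H=max(len(A),len(B));p=lambda x:cv2.copyMakeBorder(x,0,H-len(x),0,0,0)
cv2.imwrite(f"pics/c{k}.png",np.hstack([p(A),p(B)])[:,:,::-1])
E
python3 look.py 4
```

```text
t 8.4 tip deck mm [  -1.5 -122.2  101.1] yaw 1.5330940036756364 F(deck) [-0.4  0.7  0.3] q [-0.17  0.31 -0.37  0.9  -0.    1.44]
[74.3  2.7  1.1] [-0.005 -0.     0.   ]
```

View pics/c4.png

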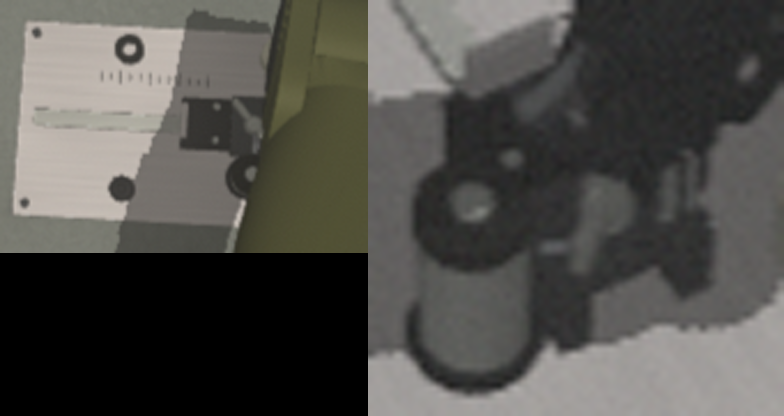

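The top crop shows the wings back at about 40° (tip near (235, 97), hub (250, 115)), so the half turn worked. Stroke 2 follows.

Request:
play_rows:
  plan: "15 1 0 0 0 0 0; 35 2 0 0 0 0 0; 55 3 0 0 0 0 0; 74 3 0 0 0 0 0; 74 3 0 0 0 0 0"

```text
time_s: 8.92
ee_pos: [0.5456, -0.0154, 0.275]
ee_rot: [-3.141, -0.001, 1.536]
ft_force: [-0.7, -1.2, -0.5]
gripper_width: 0.0001
```

Request:
play_rows:
  plan: "0 0 10 0 0 0 0; 0 0 20 0 0 0 0; 0 0 29 0 0 0 0; 0 0 35 0 0 0 0; 0 0 35 0 0 0 0"

```text
time_s: 9.33
ee_pos: [0.5443, -0.0185, 0.2384]
ee_rot: [-3.138, 0.0, 1.532]
ft_force: [-1.2, 0.3, -0.3]
gripper_width: 0.0001
```

Request:
play_rows:
  plan: "-5 4 0 0 0 0 0; -8 11 0 0 0 0 0; -13 18 0 0 0 0 0; -20 23 0 0 0 0 0; -25 27 0 0 0 0 0"

```text
time_s: 9.75
ee_pos: [0.5726, -0.0447, 0.2411]
ee_rot: [3.141, -0.0, 1.533]
ft_force: [-1.3, 2.7, -0.1]
gripper_width: 0.0001
```

Request:
play_rows:
  plan: "-4 3 0 0 0 0 0; -9 5 0 0 0 0 0; -15 6 0 0 0 0 0; -22 5 0 0 0 0 0; -29 2 0 0 0 0 0"

```text
time_s: 10.17
ee_pos: [0.5728, -0.0736, 0.2409]
ee_rot: [3.14, 0.0, 1.533]
ft_force: [1.2, 2.4, 0.7]
gripper_width: 0.0
```

Request:
play_rows:
  plan: "-6 -6 0 0 0 0 0; -11 -13 0 0 0 0 0; -15 -16 0 0 0 0 0; -18 -22 0 0 0 0 0; -19 -28 0 0 0 0 0"

```text
time_s: 10.58
ee_pos: [0.5432, -0.0915, 0.241]
ee_rot: [3.141, 0.001, 1.532]
ft_force: [1.3, 0.7, 0.6]
gripper_width: -0.0001
```

```bash
python3 -c "
from h import *
go([.003,-.120,.066])"
```

```text
t 10.58 tip deck mm [   3.7 -122.1   68. ] yaw 1.5322243904444752 F(deck) [1.3 0.7 0.6] q [-0.17  0.34 -0.4   0.82 -0.    1.44]
[ 2.  -0.6  2. ] [ 0.001  0.001 -0.001]
```

Request:
play_rows:
  plan: "1 -8 0 0 0 0 0; 3 -13 0 0 0 0 0; -2 -3 0 0 0 0 0; -2 -3 -15 0 0 0 0; -2 -3 -35 0 0 0 0"

```text
time_s: 11.0
ee_pos: [0.5388, -0.0923, 0.2741]
ee_rot: [-3.136, -0.0, 1.533]
ft_force: [-0.0, 0.2, -0.9]
gripper_width: -0.0003
```

Request:
play_rows:
  plan: "15 1 0 0 0 0 0; 35 2 0 0 0 0 0; 55 2 0 0 0 0 0; 75 2 0 0 0 0 0; 75 2 0 0 0 0 0"

```text
time_s: 11.42
ee_pos: [0.5445, -0.0151, 0.2754]
ee_rot: [-3.14, -0.001, 1.536]
ft_force: [0.3, 0.0, -0.4]
gripper_width: 0.0001
```

Request:
play_rows:
  plan: "0 0 10 0 0 0 0; 0 0 20 0 0 0 0; 0 0 30 0 0 0 0; 0 0 38 0 0 0 0; 0 0 38 0 0 0 0"

```text
time_s: 11.83
ee_pos: [0.544, -0.0186, 0.235]
ee_rot: [-3.137, 0.0, 1.532]
ft_force: [-0.2, 0.6, -0.1]
gripper_width: -0.0001
```

Request:
play_rows:
  plan: "-3 4 0 0 0 0 0; -5 7 0 0 0 0 0; -8 11 0 0 0 0 0; -11 14 0 0 0 0 0; -13 18 0 0 0 0 0"

```text
time_s: 12.25
ee_pos: [0.5632, -0.0321, 0.2379]
ee_rot: [-3.141, -0.0, 1.532]
ft_force: [-2.6, 0.4, -0.8]
gripper_width: 0.0002
```

```bash
python3 -c "
from h import *
go([.0241,-.0669,.065])"
```

```text
t 12.25 tip deck mm [ 21.2 -61.8  64.9] yaw 1.5323591723634924 F(deck) [-2.7  0.3 -0.8] q [-0.06  0.37 -0.37  0.83  0.    1.55]
[-5.1  2.9 -0.1] [-0. -0. -0.]
```

Request:
play_rows:
  plan: "-2 1 0 0 0 0 0; -4 2 0 0 0 0 0; -6 4 0 0 0 0 0; -7 5 0 0 0 0 0; -8 5 0 0 0 0 0"

```text
time_s: 12.67
ee_pos: [0.568, -0.0399, 0.2378]
ee_rot: [3.141, -0.0, 1.533]
ft_force: [0.4, 2.8, 0.6]
gripper_width: -0.0
```

Request:
play_rows:
  plan: "-0.5 0.5 0 0 0 0 0; -1 1 0 0 0 0 0; -1.5 1 0 0 0 0 0; -2 1 0 0 0 0 0; -2.5 1 0 0 0 0 0"

```text
time_s: 13.08
ee_pos: [0.5685, -0.0417, 0.2377]
ee_rot: [3.141, -0.002, 1.533]
ft_force: [-0.5, 7.7, 0.4]
gripper_width: -0.0002
```

```bash
python3 -c "
from h import *
go([.0306,-.076,.065])"
```

```text
t 13.08 tip deck mm [ 27.  -70.8  64.7] yaw 1.5332996501649223 F(deck) [-0.8  7.7  0.4] q [-0.07  0.38 -0.36  0.83  0.    1.53]
[-4.8  3.6 -0.3] [ 0.    -0.002  0.001]
```

The force is rising at the finger position where the wings would lie along deck x, which is the expected stop. I press on gently to tighten.

Request:
play_rows:
  plan: "-0.5 0 0 0 0 0 0; -1 0 0 0 0 0 0; -1.5 0 0 0 0 0 0; -1.5 0 0 0 0 0 0; -1.5 0 0 0 0 0 0"

```text
time_s: 13.5
ee_pos: [0.5685, -0.0423, 0.2378]
ee_rot: [3.141, -0.005, 1.534]
ft_force: [-0.7, 10.0, 0.9]
gripper_width: 0.0
```

Request:
play_rows:
  plan: "-0.5 0 0 0 0 0 0; -1 0 0 0 0 0 0; -1.5 0 0 0 0 0 0; -1.5 0 0 0 0 0 0; -1.5 0 0 0 0 0 0"

```text
time_s: 13.92
ee_pos: [0.5685, -0.043, 0.2378]
ee_rot: [3.141, -0.007, 1.535]
ft_force: [-0.6, 13.5, 0.3]
gripper_width: -0.0001
```

```bash
python3 -c "
from h import *
go([.0306,-.076,.065])"
```

```text
t 13.92 tip deck mm [ 27.  -71.2  64.8] yaw 1.5348051572871295 F(deck) [-1.1 13.4  0.3] q [-0.08  0.38 -0.36  0.83  0.01  1.53]
[-3.5  3.6 -0.3] [ 0.    -0.007  0.002]
```

Request:
play_rows:
  plan: "-1 0 0 0 0 0 0; -2 0 0 0 0 0 0; -3 0 0 0 0 0 0; -3 0 0 0 0 0 0; -3 0 0 0 0 0 0"

```text
time_s: 14.33
ee_pos: [0.5685, -0.0443, 0.2378]
ee_rot: [3.141, -0.013, 1.536]
ft_force: [-0.5, 22.2, 1.0]
gripper_width: -0.0
```

Request:
play_rows:
  plan: "6 0 0 0 0 0 0; 15 0 0 0 0 0 0; 17 0 -15 0 0 0 0; 17 0 -40 0 0 0 0; 17 0 -60 0 0 0 0"

```text
time_s: 14.75
ee_pos: [0.5689, -0.0312, 0.2986]
ee_rot: [-3.141, 0.002, 1.533]
ft_force: [0.2, -0.7, 0.1]
gripper_width: -0.0002
```

Request:
play_rows:
  plan: "30 0 -20 0 0 0 0; 60 0 -30 0 0 0 0; 95 0 -30 0 0 0 0; 130 0 -30 0 0 0 0; 165 0 -30 0 0 0 0"

```text
time_s: 15.17
ee_pos: [0.5755, 0.1348, 0.3285]
ee_rot: [3.139, 0.001, 1.532]
ft_force: [0.3, -0.2, -0.6]
gripper_width: -0.0001
```

Request:
play_rows:
  plan: "30 0 0 0 0 0 0; 60 0 0 0 0 0 0; 90 0 0 0 0 0 0; 110 0 0 0 0 0 0; 110 0 0 0 0 0 0"

```text
time_s: 15.58
ee_pos: [0.5795, 0.2471, 0.3277]
ee_rot: [3.14, -0.001, 1.537]
ft_force: [-0.4, -0.3, -0.1]
gripper_width: 0.0001
```

```bash
python3 look.py 5; python3 - <<'E'
import cv2,numpy as np
f=lambda x:cv2.resize(x,(400,500),interpolation=cv2.INTER_CUBIC)
cv2.imwrite("pics/c6.png",np.hstack([f(cv2.imread("pics/t5.png")[165:245,310:374]),f(cv2.imread("pics/s5.png")[165:265,290:370])]))
E
```

```text
t 15.58 tip deck mm [ 27.2 217.9 154.7] yaw 1.5365756825423256 F(deck) [-0.3 -0.3 -0.1] q [ 0.4   0.41 -0.09  1.07 -0.    2.01]
[-265.7  -26.1   54.5] [ 0.002 -0.001  0.004]
```

View pics/c6.png

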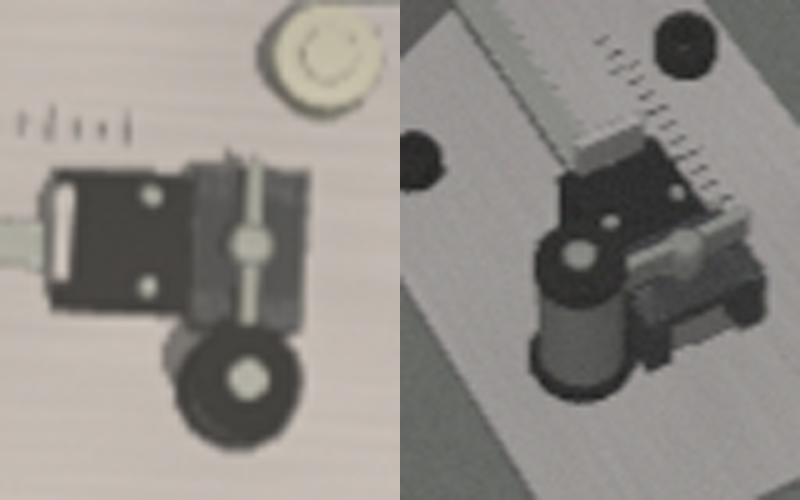

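The last crop shows the wings lying along deck x (hub at (250, 245) in the crop, with the wings straight up and down). The carriage is flush against the clamp block and the bystanders have not moved. The robot touches nothing, so I hand in.

```bash
python3 -c "
from workcell import bot
print(bot.sign_off())"
```

```text
the job is handed in; nothing more can be done
None
```

The job is done and handed in at 15.6 s. The carriage is home against the clamp, and the wing screw is tight against its stop.

**Carriage:** I pushed it along the rail with closed fingertips until it stopped, with the fingertip at deck y of about 11.5 mm against 11 mm predicted. The force then rose to 18 N. The last pictures show its face flush with the clamp block; the tongue under the bridge cannot be seen directly.

**Wing screw:** I turned it clockwise with two half-turn strokes and a final part stroke of about 42°, using pushes only. It turned with 2–3 N and then stopped with its wings along deck x, as expected at 12.57. There it held against 22 N with almost no further movement. The total turned, about 7.0 rad, fits one of the two start angles the pictures allowed (5.54).

**Final checks:** The last pictures show the wings along deck x and the nearby loose parts on the deck where they were. The arm was clear and the wrist force was about 0 N. No check failed; the only disagreement was the screw-axis position, which differed by up to about 10 mm between the network's estimate and my other measurements. I used the deck fit and the hub instead, and they agreed to a few millimetres.

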